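# Sort the upholsterer's small stock into its trays

### The arm

A 6-joint arm with a two-finger parallel gripper is mounted at the origin on the work surface. World frame = base frame: x ahead of the robot, y to its left, z up, the work surface at z = 0. Lengths are in mm, angles in rad, forces in N, time in s.
With the tool pointing down it reaches from about 275 to 750 mm from the base axis. Payload 10.2 kg.
Tool frame: the origin (TCP) lies at the very end of the fingers, on their centre line; the grasp point (between the pads) lies 19 mm behind it; x points along the fingers, y is the direction in which the jaws open and shut, and the axes are right-handed (so a half turn about x gives the same grasp; the last joint's range is limited). The gripper opens to 85 mm and grips with 20 to 120 N. Pads are 22 mm wide; open, the fingers measure 114 mm over their backs; the gripper's body (76 mm by 85 mm) begins 54 mm behind the grasp point. The pads swing forward as they close: fully open they stand 13 mm farther back than shut.
Start: joints at [-1.452, 0.313, 1.498, -0, 1.331, -0.223], TCP at [175.959, -494.641, 231.294] pointing down, gripper open.
Joint ranges: [-2.94, 2.94], [-0.97, 2.17], [0.19, 2.56], [-1.23, 4.37], [0.02, 3.11], [-2.88, 2.88]. Speed limits (rad/s): [2.39, 2.39, 3.01, 3.14, 3.14, 3.14].

### API

Orientations are given as a unit quaternion [w, x, y, z].
In Python, from rig import ctrl, viewer, order gives the robot as it stands. The module is installed in compiled form; this text tells all that it offers.
- The arm moves only by the tool carry_out, never from a script. Its argument "deltas" is a list of rows, each a list of 7 numbers: the gripper command: -1 is fully open, 1 is shut, values between are in proportion, then the shift along the tool's x, y, z in mm, then the turn, a rotation vector about the tool's x, y, z in degrees. A call has exactly 5 rows; each row is the pose to reach, as a shift and turn from the pose commanded when the call began, along the tool's axes at that moment; what a row does not reach only later rows make up. A row lasts 1/8 s, in which the tool goes at most 62.5 mm and 10.7 degrees, less where a joint would pass 70% of its speed; a pose out of reach is approached as far as the arm can. A call with a gripper value outside its range is refused whole. The fingers move at their own pace and stop on an object; "newtons" is the grip in N (left out, the last holds). Time passes only in rows, so rows that repeat a pose let the fingers close, or fill a call up. It gives the time, the measured TCP pose, the force and the opening at its end, in the units of the state.
- ctrl.sense(): the state, without advancing time (a new reading comes with each control period).
- viewer.capture(name): name is "side" or "top" or "wrist"; returns the picture (400x640x3 uint8, red, green, blue); there is no depth.
- viewer.calibration(name): a dict with "fx", "fy", "cx", "cy" (pixels), "xyz" and "attitude" of the camera in the world; the wrist camera has in their place "T_tool_cam" (4x4, takes a point from camera to tool coordinates, whose origin is the TCP and whose axes are the tool frame's). Camera axes: x right, y down, z forward; pixel columns grow to the right and rows downward; lengths in mm; the calibration is good to about 2 mm. A picture is of the moment at which its call begins: read the wrist's pose just before it. calibration takes no time and is no camera call.
- order.finish_job(): hands the job in, once; it reports no verdict.
The state is a dict: "time_s": time; "joints": joint angles; "dq": joint speeds; "tau": joint torques, N m; "eef_pos": TCP position; "ee_rot": TCP orientation; "force": force on the tool from outside, world axes, zero at the start; "wrist_torque": the same for the moment, N m; "grip_width": opening from 0.0 (shut) to 1.0 (fully open).
Only numpy, scipy, OpenCV 4.12 (cv2) and the standard library are available. Lean on these libraries where they do the work, as an engineer would, in place of code of your own. Each camera call takes 0.05 s, during which the arm holds its last target. There are 200 camera calls.

### The job

Tidy the mixed stock on the counter into its trays: both beech furniture feet into the wooden tray, both thread spools into the white tray and the castor into the blue tray, each left standing upright flat on the tray's floor, the same way up as it stands now. Do not knock anything over on the way, and leave the mug and the hammer where they are.

Things in the scene. Friction and masses are not known exactly. Their poses are not given: they have to be found in the camera images.
- foot_a: Turned furniture foot of pale beech with a black ferrule, standing broad end down, 85 mm tall, 100 g: a disc 52 mm in diameter and 8 mm high, a cone narrowing to 28 mm at 45 mm height, then a straight round shank 28 mm in diameter to the top (upper 25 mm black). Origin: centre of the underside; z up its axis. The two feet are alike; both go in the wooden tray.
- foot_b: Turned furniture foot of pale beech with a black ferrule, standing broad end down, 85 mm tall, 100 g: a disc 52 mm in diameter and 8 mm high, a cone narrowing to 28 mm at 45 mm height, then a straight round shank 28 mm in diameter to the top (upper 25 mm black). Origin: centre of the underside; z up its axis. The two feet are alike; both go in the wooden tray.
- spool_rust: A spool of rust-red thread with white-rimmed ends (its top is the colour of the thread), standing on end: a plain cylinder 45 mm in diameter, 60 mm tall, about 70 g, to be gripped round its side. Origin: centre of the underside; z up along its axis. It belongs in the white tray with the other spool.
- spool_teal: A spool of teal (blue-green) thread with white-rimmed ends (its top is the colour of the thread), standing on end: a plain cylinder 45 mm in diameter, 60 mm tall, about 70 g, to be gripped round its side. Origin: centre of the underside; z up along its axis. It belongs in the white tray with the other spool.
- castor: Castor standing upside down, wheel up: steel plate 44 x 44 x 4 mm below, steel fork, red wheel 36 mm in diameter with axle at 40 mm height; 58 mm tall, 130 g. Grip across the fork's flat cheeks: 25 mm over their outsides along y, 26 mm wide in x, 11 to 49 mm high. Origin: centre of the underside; x the rolling direction, y the axle, z up. Goes in the blue tray.
- tray_wood: Tray of pale wood, open at the top, fixed to the counter: outside 110 mm (its x) by 150 mm (its y), 22 mm high; walls and floor 4 mm thick (inside 102 by 142 mm, floor 4 mm above the counter). Starts empty. Origin: centre of the underside, on the counter. Takes the two furniture feet.
- tray_white: White plastic tray, open at the top, fixed to the counter: outside 110 mm (its x) by 150 mm (its y), 22 mm high; walls and floor 4 mm thick (inside 102 by 142 mm, floor 4 mm above the counter). Starts empty. Origin: centre of the underside, on the counter. Takes the two thread spools.
- tray_blue: Blue painted tray, open at the top, fixed to the counter: outside 110 mm (its x) by 150 mm (its y), 22 mm high; walls and floor 4 mm thick (inside 102 by 142 mm, floor 4 mm above the counter). Starts empty. Origin: centre of the underside, on the counter. Takes the castor.
- mug: Bystander, to be left alone: a white mug 76 mm in diameter and 85 mm tall, with a handle at its +y side. Origin: centre of the underside.
- hammer: Bystander, to be left alone: a hammer 260 mm long lying flat on the counter along its x axis, handle to -x. Origin: on the counter under it.
Not all that is in view belongs to the job. What is shaped like the foot_a but yellow is not meant.

How it is judged:
By the outcome, as a careful person would: the job done as asked, in the order asked, and still so for the second after the job is handed in, with the robot touching nothing.
It also fails if it takes over 115 s, if anything falls off the work surface, if the arm or the gripper's body presses on something with over 40 N, if the wrist force passes 120 N, or if a joint passes its speed limit or range.

## Working session

There is one attempt and no reset: what is moved stays moved. The work goes in short steps, Python scripts to look and compute and a tool call to move; the robot and the scene stay as the last step left them, time stands still between calls to the robot, and variables do not carry over. Pictures are saved under pics/ and viewed, about 12 in all and at most 16, crops included, and the job is handed in when it is done.

Besides the shell and the picture viewer there is one more tool, called after "Request:" by a JSON object that holds its "fn" and its "kwargs". carry_out: Moves the arm, as the interface text tells. Its arguments: {"type":"object","properties":{"deltas":{"type":"array"},"newtons":{"type":"number"}},"required":["deltas"]}

```bash
mkdir -p pics; python3 - <<'E'
from rig import ctrl, viewer
import cv2
s=ctrl.sense(); print(s)
for n in("top","side"):
    cv2.imwrite(f"pics/{n}0.png",viewer.capture(n)[...,::-1]); print(n,viewer.calibration(n))
print(viewer.calibration("wrist"))
E
```

```text
{'time_s': 0.0, 'joints': array([-1.45242132e+00,  3.13466239e-01,  1.49845482e+00, -1.15075084e-05,
        1.33099605e+00, -2.23372140e-01]), 'dq': array([-0.00018483, -0.00100983, -0.00136516,  0.00011263, -0.00046772,
        0.00066332]), 'tau': array([ 5.64650713e-05, -4.12265539e+01, -2.59741294e+01, -1.96023780e-04,
        4.14313894e-03, -1.85411733e-05]), 'eef_pos': array([ 175.91292377, -494.37202894,  230.72009163]), 'ee_rot': array([ 0.11977185,  0.69682921,  0.1207075 , -0.69678796]), 'force': array([0.02111031, 0.06755517, 0.40239026]), 'wrist_torque': array([-0.00289056,  0.01404845, -0.02210625]), 'grip_width': 0.9967136572587273}
top {'fx': 454.77311328449935, 'fy': 454.77311328449935, 'cx': 319.79790820123594, 'cy': 200.06679698790097, 'xyz': array([ 402.79760085,   -2.38610859, 1471.59735518]), 'attitude': array([-0.02020757,  0.71047947, -0.70312267,  0.02071422])}
side {'fx': 493.0427634796183, 'fy': 493.0427634796183, 'cx': 318.3855279844082, 'cy': 207.86141241107183, 'xyz': array([ 260.34304161, 1101.04409124,  728.86913738]), 'attitude': array([ 0.05594682, -0.08426435,  0.87055518, -0.48156323])}
{'fx': 340.2070916383986, 'fy': 340.2070916383986, 'cx': 319.75677395894127, 'cy': 196.90768731629208, 'T_tool_cam': array([[ 6.96525957e-04, -2.98111832e-01,  9.54530697e-01,
        -1.43747562e+02],
       [ 9.99999673e-01,  6.00292964e-04, -5.42225929e-04,
        -7.10437580e-01],
       [-4.11354096e-04,  9.54530762e-01,  2.98112152e-01,
        -7.56610949e+01],
       [ 0.00000000e+00,  0.00000000e+00,  0.00000000e+00,
         1.00000000e+00]])}
```

View pics/top0.png

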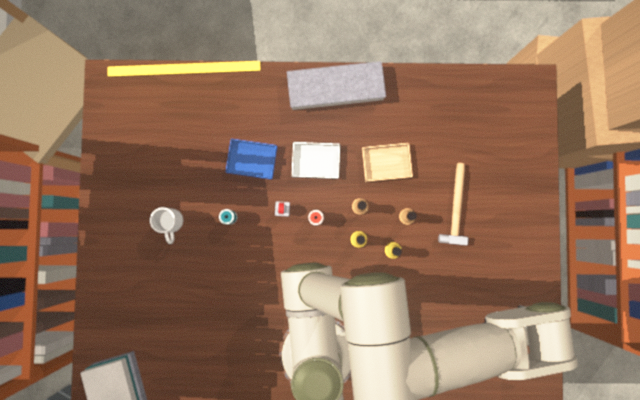

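View pics/side0.png

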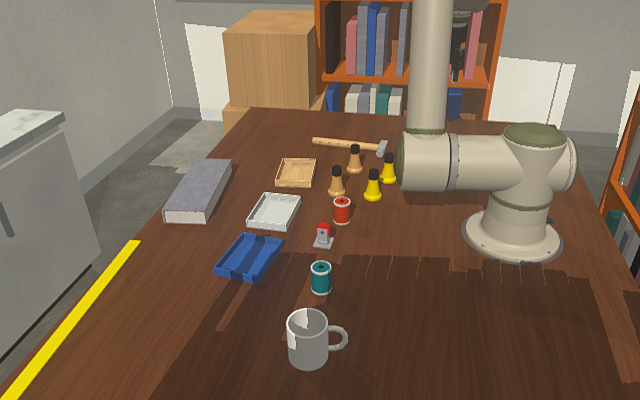

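```bash
cat >h.py <<'E'
import numpy as np, cv2
from rig import ctrl, viewer
from scipy.spatial.transform import Rotation as R
def rot(q): return R.from_quat(np.roll(q,-1)).as_matrix()
def cam(n,s=None):
    c=viewer.calibration(n); K=np.array([[c['fx'],0,c['cx']],[0,c['fy'],c['cy']],[0,0,1]])
    if n!="wrist": return K,rot(c['attitude']),np.array(c['xyz'])
    s=s or ctrl.sense(); Rt=rot(s['ee_rot']); T=c['T_tool_cam']
    return K,Rt@T[:3,:3],Rt@T[:3,3]+s['eef_pos']
def unproj(C,uv,z):
    K,Rm,p=C; uv=np.atleast_2d(uv); d=(Rm@np.linalg.inv(K)@np.c_[uv,np.ones(len(uv))].T).T
    return (p+d*((z-p[2])/d[:,2])[:,None])[:,:2]
def proj(C,P):
    K,Rm,p=C; q=(K@Rm.T@(np.atleast_2d(P)-p).T).T; return q[:,:2]/q[:,2:]
E
python3 - <<'E'
from h import *
im=cv2.imread("pics/top0.png"); C=cam("top")
cv2.imwrite("pics/crop1.png",cv2.resize(im[130:265,215:425],None,fx=3.8,fy=3.8,interpolation=cv2.INTER_CUBIC))
for n,uv,z in[("footb",(359,205.5),85),("foota",(407.5,215.5),85),("yel1",(358.5,239),85),("yel2",(393,250.5),85),("castor",(282,209),50),("rust",(316,217),60),("teal",(227,216),60),("blue",(251.5,159),22),("white",(316,160),22),("wood",(387.5,161.5),22)]:
    print(n,unproj(C,uv,z).round())
print(rot(ctrl.sense()['ee_rot']).round(3))
E
```

```text
footb [[ 468. -123.]]
foota [[ 439. -271.]]
yel1 [[ 366. -122.]]
yel2 [[ 332. -227.]]
castor [[456. 115.]]
rust [[432.   8.]]
teal [[432. 284.]]
blue [[617. 218.]]
white [[615.  11.]]
wood [[ 613. -219.]]
[[-0.     0.335 -0.942]
 [ 0.001 -0.942 -0.335]
 [-1.    -0.001 -0.   ]]
```

View pics/crop1.png

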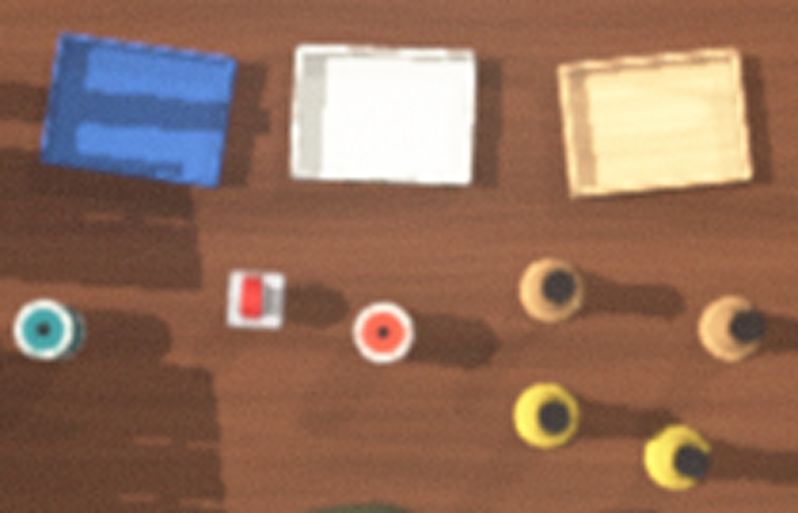

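```bash
python3 - <<'E'
from h import *
C=cam("top")
f=lambda a:np.array(a)/3.8+[215-.37,130-.37]
for n,uv,z in[("footb",(558,286),85),("foota",(746,325),85),("yel1",(553,416),85),("yel2",(690,461),85),("castor",(256,299),4),("rust",(383,332),60),("teal",(42,329),60)]:
    print(n,unproj(C,f(uv),z).round())
for n,c in dict(blue=[(62,34),(236,58),(217,186),(41,163)],white=[(295,45),(475,49),(471,184),(291,179)],wood=[(558,65),(738,48),(752,180),(574,197)]).items():
    P=unproj(C,f(c),22); e=P[0]-P[1]+P[3]-P[2]; print(n,P.mean(0).round(),"yaw",np.degrees(np.arctan2(-e[0],e[1])).round(1),np.linalg.norm(e)/2)
E
```

```text
footb [[ 470. -130.]]
foota [[ 440. -281.]]
yel1 [[ 366. -127.]]
yel2 [[ 331. -236.]]
castor [[460. 119.]]
rust [[432.  10.]]
teal [[431. 288.]]
blue [618. 219.] yaw -7.1 149.28852787187265
white [617.  12.] yaw -0.8 152.07046608533193
wood [ 612. -218.] yaw 6.1 151.99919033223753
```

Request:
{"fn": "carry_out", "kwargs": {"deltas": [[-1,0,0,-60,10,0,0],[-1,0,0,-60,10,0,0],[-1,0,-60,-120,19.6,0,0],[-1,0,-100,-170,19.6,0,0],[-1,0,-130,-205,19.6,0,0]]}}

```text
time_s: 0.72
eef_pos: [322.0, -308.4, 231.2]
ee_rot: [0.0, -0.707, 0.0, 0.707]
force: [1.2, 0.0, -0.1]
grip_width: 1.001
```

Request:
{"fn": "carry_out", "kwargs": {"deltas": [[-1,0,-35,-49,0,0,0],[-1,0,-70,-98,0,0,0],[-1,0,-105,-147,0,0,0],[-1,0,-105,-147,0,0,0],[-1,0,-105,-147,0,0,0]]}}

```text
time_s: 1.35
eef_pos: [468.3, -205.4, 231.0]
ee_rot: [-0.0, -0.707, -0.0, 0.707]
force: [-0.2, 0.2, -0.8]
grip_width: 1.0
```

```bash
python3 - <<'E'
from h import *
s=ctrl.sense(); print(s['eef_pos'],s['dq'].round(3)); C=cam("wrist",s)
im=viewer.capture("wrist")[...,::-1].copy(); cv2.imwrite("pics/w1.png",im)
E
```

```text
[ 468.3252754  -205.36359038  230.9907407 ] [-0.026 -0.01   0.005  0.002 -0.     0.004]
```

View pics/w1.png

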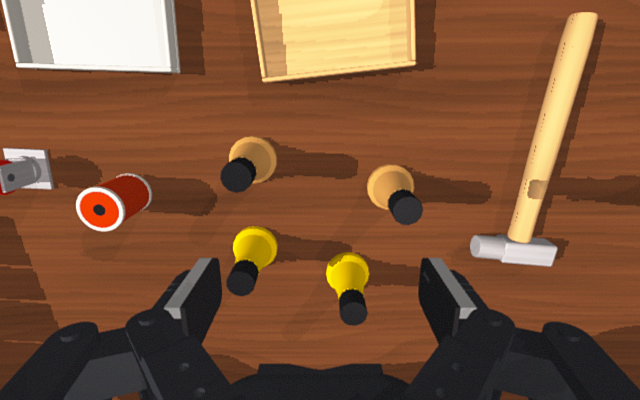

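The wrist view shows the beech feet, with top discs at about (237,177) and (407,209). The yellow lookalikes at (240,280) and (353,309) are to be left alone. The rust spool's top is at (101,209).

```bash
python3 - <<'E'
from h import *
C=cam("wrist")
for n,uv,z in[("footb top",(237,177),85),("footb base",(252,160),6),("foota top",(407,210),85),("foota base",(390,188),6),("rust top",(101,209.5),60),("yel1top",(240,280),85),("yel2top",(353,309),85),
 ("wood nearL",(263,81),22),("wood nearR",(415,65),22),("white nearR",(178,74),22),("white nearL",(20,68),22)]: print(n,unproj(C,uv,z).round(1))
E
```

```text
footb top [[ 471.2 -132.5]]
footb base [[ 470.6 -130.6]]
foota top [[ 440.4 -283.9]]
foota base [[ 438.6 -284.2]]
rust top [[432.1   9.7]]
yel1top [[ 368.7 -127.9]]
yel2top [[ 335.9 -238.1]]
wood nearL [[ 552.4 -149.4]]
wood nearR [[ 567.  -297.4]]
white nearR [[558.9 -66.7]]
white nearL [[564.5  86.3]]
```

Request:
{"fn": "carry_out", "kwargs": {"deltas": [[-1,20,40,15,0,0,0],[-1,70,79,29,0,0,0],[-1,120,79,29,0,0,0],[-1,160,79,29,0,0,0],[-1,160,79,29,0,0,0]]}}

```text
time_s: 2.02
eef_pos: [437.8, -283.9, 69.5]
ee_rot: [0.002, -0.706, -0.0, 0.708]
force: [0.1, 0.6, 0.7]
grip_width: 1.002
```

Request:
{"fn": "carry_out", "kwargs": {"deltas": [[-1,25,0,-1,0,0,0],[-1,25,0,-1,0,0,0],[1,25,0,-1,0,0,0],[1,25,0,-1,0,0,0],[1,25,0,-1,0,0,0]], "newtons": 40}}

```text
time_s: 2.65
eef_pos: [441.1, -284.1, 47.0]
ee_rot: [0.0, 0.707, -0.0, -0.707]
force: [0.3, -0.0, 0.0]
grip_width: 0.375
```

Request:
{"fn": "carry_out", "kwargs": {"deltas": [[1,0,0,0,0,0,0],[1,0,0,0,0,0,0],[1,0,0,0,0,0,0],[1,0,0,0,0,0,0],[1,0,0,0,0,0,0]]}}

```text
time_s: 3.28
eef_pos: [441.1, -284.1, 46.9]
ee_rot: [0.0, 0.707, -0.0, -0.707]
force: [-1.2, 0.4, 6.4]
grip_width: 0.319
```

Request:
{"fn": "carry_out", "kwargs": {"deltas": [[1,-30,0,0,0,0,0],[1,-60,-5,-25,0,0,0],[1,-60,-14,-75,0,0,0],[1,-60,-23,-120,0,0,0],[1,-60,-31,-163,0,0,0]]}}

```text
time_s: 3.9
eef_pos: [605.1, -252.3, 106.1]
ee_rot: [0.0, -0.707, -0.0, 0.707]
force: [-0.3, -1.0, -0.1]
grip_width: 0.317
```

Request:
{"fn": "carry_out", "kwargs": {"deltas": [[1,0,0,0,0,0,0],[1,20,0,0,0,0,0],[1,40,0,0,0,0,0],[1,50,0,0,0,0,0],[1,50,0,0,0,0,0]]}}

```text
time_s: 4.53
eef_pos: [603.3, -253.0, 55.9]
ee_rot: [0.0, -0.707, -0.0, 0.708]
force: [-0.0, -0.9, -0.9]
grip_width: 0.318
```

Request:
{"fn": "carry_out", "kwargs": {"deltas": [[1,2,0,0,0,0,0],[1,3.5,0,0,0,0,0],[1,4.5,0,0,0,0,0],[1,4.5,0,0,0,0,0],[1,4.5,0,0,0,0,0]]}}

```text
time_s: 5.15
eef_pos: [603.9, -252.9, 51.9]
ee_rot: [-0.0, 0.707, -0.0, -0.707]
force: [-0.4, -0.4, -0.5]
grip_width: 0.317
```

Request:
{"fn": "carry_out", "kwargs": {"deltas": [[1,0.7,0,0,0,0,0],[1,1.2,0,0,0,0,0],[1,1.2,0,0,0,0,0],[1,1.2,0,0,0,0,0],[1,1.2,0,0,0,0,0]]}}

```text
time_s: 5.78
eef_pos: [604.0, -253.0, 51.0]
ee_rot: [-0.0, 0.707, -0.0, -0.707]
force: [-1.4, 0.3, 5.6]
grip_width: 0.319
```

Request:
{"fn": "carry_out", "kwargs": {"deltas": [[-0.3,0,0,0,0,0,0],[-0.3,0,0,0,0,0,0],[-0.3,0,0,0,0,0,0],[-0.3,-25,0,0,0,0,0],[-0.3,-60,0,0,0,0,0]]}}

```text
time_s: 6.4
eef_pos: [603.4, -252.6, 110.3]
ee_rot: [0.001, -0.706, -0.0, 0.708]
force: [0.1, -0.2, 0.6]
grip_width: 0.65
```

Request:
{"fn": "carry_out", "kwargs": {"deltas": [[-1,-5,0,0,0,0,0],[-1,-5,-40,44,0,0,0],[-1,-5,-80,88,0,0,0],[-1,-5,-121,133,0,0,0],[-1,-5,-121,133,0,0,0]]}}

```text
time_s: 7.02
eef_pos: [467.5, -128.8, 114.4]
ee_rot: [0.0, -0.706, -0.001, 0.709]
force: [1.2, -0.4, -0.3]
grip_width: 0.996
```

Request:
{"fn": "carry_out", "kwargs": {"deltas": [[-1,30,0,0,0,0,0],[-1,55,0,0,0,0,0],[-1,68,0,0,0,0,0],[1,68,0,0,0,0,0],[1,68,0,0,0,0,0]]}}

```text
time_s: 7.65
eef_pos: [471.5, -132.3, 48.3]
ee_rot: [0.0, 0.708, -0.0, -0.707]
force: [-0.3, 0.9, -0.2]
grip_width: 0.602
```

Request:
{"fn": "carry_out", "kwargs": {"deltas": [[1,0,0,0,0,0,0],[1,0,0,0,0,0,0],[1,0,0,0,0,0,0],[1,0,0,0,0,0,0],[1,0,0,0,0,0,0]]}}

```text
time_s: 8.28
eef_pos: [471.4, -132.1, 48.3]
ee_rot: [0.0, 0.708, -0.0, -0.707]
force: [-1.1, 1.3, 5.2]
grip_width: 0.318
```

Request:
{"fn": "carry_out", "kwargs": {"deltas": [[1,-30,0,0,0,0,0],[1,-60,8,-25,0,0,0],[1,-60,24,-70,0,0,0],[1,-60,38,-112,0,0,0],[1,-60,51,-150,0,0,0]]}}

```text
time_s: 8.9
eef_pos: [622.0, -183.3, 107.4]
ee_rot: [0.0, -0.707, 0.0, 0.707]
force: [-0.2, -0.7, -0.7]
grip_width: 0.311
```

Request:
{"fn": "carry_out", "kwargs": {"deltas": [[1,0,0,0,0,0,0],[1,20,0,0,0,0,0],[1,40,0,0,0,0,0],[1,52,0,0,0,0,0],[1,52,0,0,0,0,0]]}}

```text
time_s: 9.52
eef_pos: [620.3, -182.7, 55.0]
ee_rot: [0.0, -0.707, -0.0, 0.708]
force: [-0.4, 0.8, -1.0]
grip_width: 0.316
```

Request:
{"fn": "carry_out", "kwargs": {"deltas": [[1,2,0,0,0,0,0],[1,3,0,0,0,0,0],[1,4,0,0,0,0,0],[1,4,0,0,0,0,0],[1,4,0,0,0,0,0]]}}

```text
time_s: 10.15
eef_pos: [621.2, -183.0, 52.4]
ee_rot: [0.0, 0.707, -0.0, -0.707]
force: [-1.5, 2.1, 5.1]
grip_width: 0.319
```

Request:
{"fn": "carry_out", "kwargs": {"deltas": [[-0.3,0,0,0,0,0,0],[-0.3,0,0,0,0,0,0],[-0.3,0,0,0,0,0,0],[-0.3,-30,0,0,0,0,0],[-0.3,-65,0,0,0,0,0]]}}

```text
time_s: 10.78
eef_pos: [620.5, -182.8, 116.8]
ee_rot: [0.0, -0.707, -0.0, 0.708]
force: [0.4, -0.1, 0.1]
grip_width: 0.649
```

Request:
{"fn": "carry_out", "kwargs": {"deltas": [[-1,-5,0,0,0,0,0],[-1,-5,-45,44,0,0,0],[-1,-5,-90,88,0,0,0],[-1,-5,-135,132,0,0,0],[-1,-5,-170,166,0,0,0]]}}

```text
time_s: 11.4
eef_pos: [452.7, -11.3, 120.8]
ee_rot: [0.0, -0.707, -0.0, 0.708]
force: [0.8, 0.7, 0.4]
grip_width: 0.999
```

Request:
{"fn": "carry_out", "kwargs": {"deltas": [[-1,0,-23,23,0,0,0],[-1,0,-23,23,0,0,0],[-1,0,-23,23,0,0,0],[-1,0,-23,23,0,0,0],[-1,0,-23,23,0,0,0]]}}

```text
time_s: 12.02
eef_pos: [432.2, 9.7, 121.4]
ee_rot: [0.0, -0.707, 0.0, 0.707]
force: [0.0, -0.5, 0.8]
grip_width: 0.996
```

```bash
python3 - <<'E'
from h import *
s=ctrl.sense(); print(s['eef_pos']); C=cam("wrist",s)
w=viewer.capture("wrist")[...,::-1]; t=viewer.capture("top")[130:265,215:425,::-1]
cv2.imwrite("pics/w2.png",w); cv2.imwrite("pics/t2.png",cv2.resize(t,None,fx=3.8,fy=3.8,interpolation=cv2.INTER_CUBIC))
print(proj(C,[[432,10,60],[460,119,4],[431,288,60]]).round())
E
```

```text
[432.199247     9.70977296 121.38507137]
[[ 320.  214.]
 [ 179.  155.]
 [-112.  216.]]
```

View pics/w2.png

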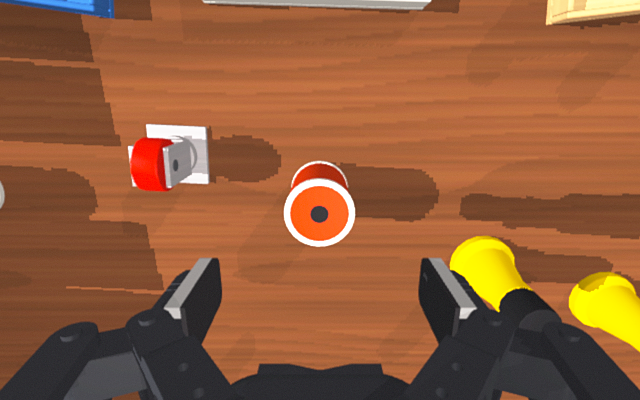

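View pics/t2.png

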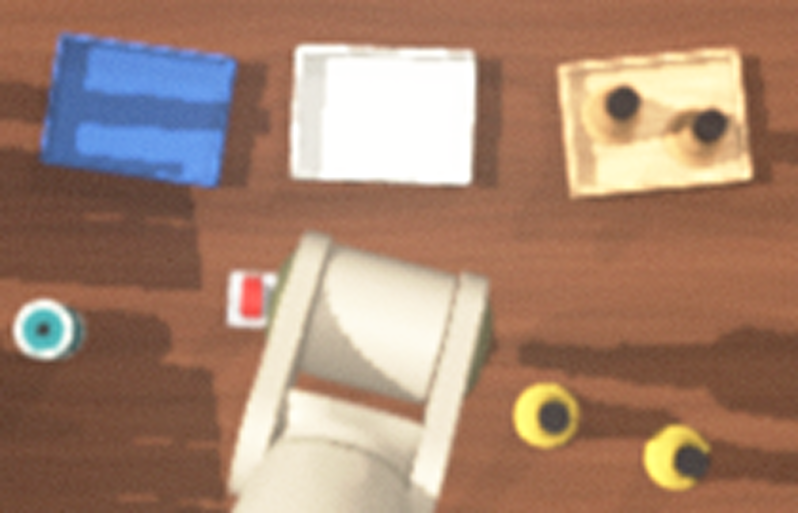

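The wrist view shows the rust spool's top at (319,213), directly under the tool, and the castor plate at (178,155), both as predicted. In the top crop both feet stand upright in the wooden tray, with their tops at (622,103) and (709,126).

Request:
{"fn": "carry_out", "kwargs": {"deltas": [[-1,30,0,0,0,0,0],[-1,60,0,0,0,0,0],[-1,85,0,0,0,0,0],[-1,95,0,0,0,0,0],[1,95,0,0,0,0,0]]}}

```text
time_s: 12.75
eef_pos: [432.0, 10.1, 26.6]
ee_rot: [0.0, -0.707, 0.0, 0.707]
force: [0.7, 0.0, 0.5]
grip_width: 0.818
```

Request:
{"fn": "carry_out", "kwargs": {"deltas": [[1,0,0,0,0,0,0],[1,0,0,0,0,0,0],[1,0,0,0,0,0,0],[1,0,0,0,0,0,0],[1,0,0,0,0,0,0]]}}

```text
time_s: 13.38
eef_pos: [432.5, 10.0, 27.6]
ee_rot: [0.0, 0.708, -0.0, -0.706]
force: [-0.5, -0.5, 5.5]
grip_width: 0.514
```

Request:
{"fn": "carry_out", "kwargs": {"deltas": [[1,-30,0,0,0,0,0],[1,-60,5,-25,0,0,0],[1,-60,15,-75,0,0,0],[1,-60,24,-120,0,0,0],[1,-60,33,-165,0,0,0]]}}

```text
time_s: 14.0
eef_pos: [598.4, -23.2, 87.2]
ee_rot: [-0.0, 0.707, -0.0, -0.707]
force: [0.3, 0.7, 0.3]
grip_width: 0.515
```

Request:
{"fn": "carry_out", "kwargs": {"deltas": [[1,0,0,0,0,0,0],[1,20,0,0,0,0,0],[1,40,0,0,0,0,0],[1,52,0,0,0,0,0],[1,52,0,0,0,0,0]]}}

```text
time_s: 14.62
eef_pos: [596.3, -22.8, 34.4]
ee_rot: [0.0, -0.707, -0.0, 0.708]
force: [0.4, -0.0, -0.1]
grip_width: 0.51
```

Request:
{"fn": "carry_out", "kwargs": {"deltas": [[1,2,0,0,0,0,0],[1,3,0,0,0,0,0],[1,4,0,0,0,0,0],[1,4,0,0,0,0,0],[1,4,0,0,0,0,0]]}}

```text
time_s: 15.25
eef_pos: [597.2, -23.0, 31.7]
ee_rot: [0.0, 0.707, -0.0, -0.707]
force: [-2.9, 0.7, 7.1]
grip_width: 0.511
```

Request:
{"fn": "carry_out", "kwargs": {"deltas": [[-0.4,0,0,0,0,0,0],[-0.4,0,0,0,0,0,0],[-0.4,0,0,0,0,0,0],[-0.4,-30,0,0,0,0,0],[-0.4,-70,0,0,0,0,0]]}}

```text
time_s: 15.88
eef_pos: [596.4, -22.9, 100.6]
ee_rot: [0.0, -0.706, -0.0, 0.708]
force: [0.7, -0.4, -0.2]
grip_width: 0.698
```

Request:
{"fn": "carry_out", "kwargs": {"deltas": [[-0.6,-20,-20,10,0,0,0],[-1,-20,-70,38,0,0,0],[-1,-20,-120,64,0,0,0],[-1,-20,-170,91,0,0,0],[-1,-20,-200,107,0,0,0]]}}

```text
time_s: 16.5
eef_pos: [488.6, 179.0, 120.7]
ee_rot: [-0.0, -0.707, -0.0, 0.707]
force: [0.5, -0.4, -0.0]
grip_width: 1.004
```

Request:
{"fn": "carry_out", "kwargs": {"deltas": [[-1,0,-45,24,0,0,0],[-1,0,-90,48,0,0,0],[-1,0,-111,59,0,0,0],[-1,0,-111,59,0,0,0],[-1,0,-111,59,0,0,0]]}}

```text
time_s: 17.12
eef_pos: [431.4, 287.5, 120.6]
ee_rot: [-0.0, 0.707, -0.0, -0.707]
force: [0.0, -0.6, 0.1]
grip_width: 0.996
```

```bash
python3 - <<'E'
from h import *
s=ctrl.sense(); print(s['eef_pos']); C=cam("wrist",s)
w=viewer.capture("wrist")[...,::-1]
cv2.imwrite("pics/w3.png",w)
print(proj(C,[[431,288,60],[460,119,4]]).round())
E
```

```text
[431.44175333 287.53679729 120.58243182]
[[320. 215.]
 [539. 154.]]
```

View pics/w3.png

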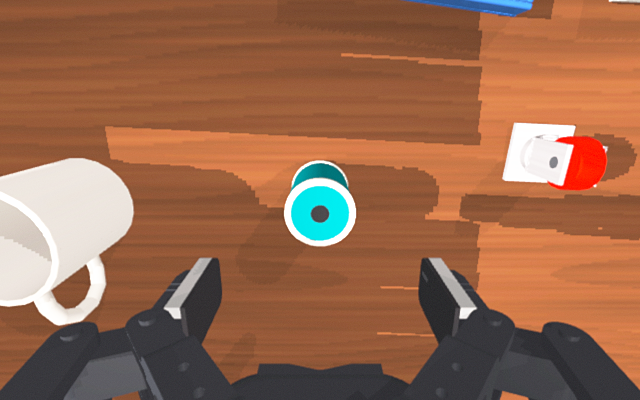

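The teal spool's top is at (320,213), centred under the tool. The mug's rim is well clear at u<133.

Request:
{"fn": "carry_out", "kwargs": {"deltas": [[-1,30,0,0,0,0,0],[-1,60,0,0,0,0,0],[-1,85,0,0,0,0,0],[-1,94,0,0,0,0,0],[1,94,0,0,0,0,0]]}}

```text
time_s: 17.8
eef_pos: [431.4, 287.7, 26.7]
ee_rot: [0.0, -0.707, 0.0, 0.707]
force: [-0.2, 0.2, 0.6]
grip_width: 0.815
```

Request:
{"fn": "carry_out", "kwargs": {"deltas": [[1,0,0,0,0,0,0],[1,0,0,0,0,0,0],[1,0,0,0,0,0,0],[1,0,0,0,0,0,0],[1,0,0,0,0,0,0]]}}

```text
time_s: 18.42
eef_pos: [431.7, 288.3, 27.7]
ee_rot: [-0.0, 0.708, 0.0, -0.706]
force: [-0.4, -0.5, 6.4]
grip_width: 0.512
```

Request:
{"fn": "carry_out", "kwargs": {"deltas": [[1,-30,0,0,0,0,0],[1,-70,10,-8,0,0,0],[1,-75,50,-42,0,0,0],[1,-75,95,-80,0,0,0],[1,-75,140,-118,0,0,0]]}}

```text
time_s: 19.05
eef_pos: [550.0, 146.7, 102.2]
ee_rot: [-0.0, 0.707, 0.0, -0.707]
force: [-0.2, 0.6, -0.4]
grip_width: 0.514
```

Request:
{"fn": "carry_out", "kwargs": {"deltas": [[1,0,45,-38,0,0,0],[1,0,85,-72,0,0,0],[1,0,103,-87,0,0,0],[1,0,103,-87,0,0,0],[1,15,103,-87,0,0,0]]}}

```text
time_s: 19.68
eef_pos: [636.0, 45.9, 87.1]
ee_rot: [0.0, 0.708, 0.0, -0.706]
force: [-0.8, 0.7, -0.8]
grip_width: 0.514
```

Request:
{"fn": "carry_out", "kwargs": {"deltas": [[1,20,0,0,0,0,0],[1,40,0,0,0,0,0],[1,52,0,0,0,0,0],[1,52,0,0,0,0,0],[1,52,0,0,0,0,0]]}}

```text
time_s: 20.3
eef_pos: [636.2, 45.3, 35.3]
ee_rot: [0.0, 0.707, -0.0, -0.707]
force: [0.8, 0.4, -0.4]
grip_width: 0.515
```

Request:
{"fn": "carry_out", "kwargs": {"deltas": [[1,2,0,0,0,0,0],[1,3,0,0,0,0,0],[1,4,0,0,0,0,0],[1,4,0,0,0,0,0],[1,4,0,0,0,0,0]]}}

```text
time_s: 20.92
eef_pos: [636.1, 45.0, 31.8]
ee_rot: [-0.0, 0.707, -0.0, -0.707]
force: [-3.7, -0.1, 8.5]
grip_width: 0.517
```

Request:
{"fn": "carry_out", "kwargs": {"deltas": [[-0.3,0,0,0,0,0,0],[-0.3,0,0,0,0,0,0],[-0.3,0,0,0,0,0,0],[-0.3,-30,0,0,0,0,0],[-0.3,-70,0,0,0,0,0]]}}

```text
time_s: 21.55
eef_pos: [635.4, 45.1, 100.5]
ee_rot: [0.0, -0.706, 0.0, 0.708]
force: [0.0, -0.6, -0.7]
grip_width: 0.649
```

Request:
{"fn": "carry_out", "kwargs": {"deltas": [[-0.6,-20,0,0,0,0,0],[-1,-20,-20,48,0,0,0],[-1,-20,-42,100,0,0,0],[-1,-20,-62,148,0,0,0],[-1,-20,-74,176,0,0,0]]}}

```text
time_s: 22.18
eef_pos: [457.9, 119.9, 120.7]
ee_rot: [-0.0, -0.707, -0.0, 0.707]
force: [1.2, 0.2, 0.3]
grip_width: 0.998
```

Request:
{"fn": "carry_out", "kwargs": {"deltas": [[-1,0,0,0,0,0,0],[-1,0,0,0,0,0,0],[-1,0,0,0,0,0,0],[-1,0,0,0,0,0,0],[-1,0,0,0,0,0,0]]}}

```text
time_s: 22.8
eef_pos: [460.2, 118.9, 120.5]
ee_rot: [0.0, -0.707, 0.0, 0.707]
force: [0.4, -0.1, 0.6]
grip_width: 0.999
```

```bash
python3 - <<'E'
from h import *
s=ctrl.sense(); print(s['eef_pos']); C=cam("wrist",s)
w=viewer.capture("wrist")[...,::-1]
cv2.imwrite("pics/w4.png",cv2.resize(w[60:320,180:460],None,fx=2.3,fy=2.3))
print((proj(C,[[460,119,4],[460,119,40],[460,119,58]])-[180,60])*2.3)
E
```

```text
[460.16707486 118.93349497 120.47020631]
[[323.09378194 299.06575593]
 [323.25502685 332.31470284]
 [323.35458924 352.84461957]]
```

View pics/w4.png

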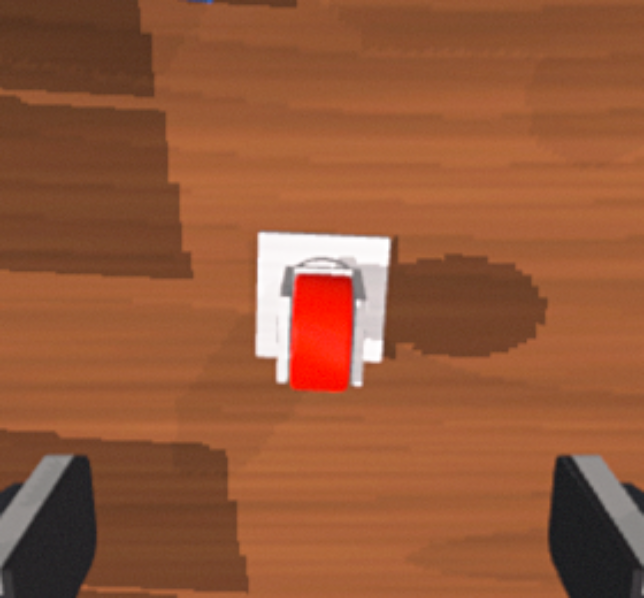

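The castor is centred under the tool, with its plate centre near crop (322,297), and it is turned about -2°. I'll turn the jaws to match.

Request:
{"fn": "carry_out", "kwargs": {"deltas": [[-1,30,0,0,2,0,0],[-1,60,0,0,2,0,0],[-1,88,0,0,2,0,0],[-1,101,0,0,2,0,0],[-1,101,0,0,2,0,0]]}}

```text
time_s: 23.48
eef_pos: [459.9, 119.1, 19.4]
ee_rot: [0.012, -0.707, 0.012, 0.707]
force: [-0.3, -0.6, -0.1]
grip_width: 1.006
```

Request:
{"fn": "carry_out", "kwargs": {"deltas": [[1,0,0,0,0,0,0],[1,0,0,0,0,0,0],[1,0,0,0,0,0,0],[1,0,0,0,0,0,0],[1,0,0,0,0,0,0]]}}

```text
time_s: 24.1
eef_pos: [460.3, 119.1, 20.1]
ee_rot: [-0.012, 0.707, -0.012, -0.707]
force: [0.1, 0.5, 5.4]
grip_width: 0.285
```

Request:
{"fn": "carry_out", "kwargs": {"deltas": [[1,0,0,0,0,0,0],[1,0,0,0,0,0,0],[1,0,0,0,0,0,0],[1,0,0,0,0,0,0],[1,0,0,0,0,0,0]]}}

```text
time_s: 24.72
eef_pos: [460.3, 119.1, 20.1]
ee_rot: [-0.012, 0.707, -0.012, -0.707]
force: [-0.6, -0.8, 5.9]
grip_width: 0.285
```

Request:
{"fn": "carry_out", "kwargs": {"deltas": [[1,-30,0,0,0,0,0],[1,-60,-17,-25,0,0,0],[1,-60,-45,-66,0,0,0],[1,-60,-75,-110,0,0,0],[1,-60,-105,-154,0,0,0]]}}

```text
time_s: 25.35
eef_pos: [618.6, 219.6, 79.3]
ee_rot: [0.012, -0.707, 0.012, 0.707]
force: [1.2, 0.2, -0.9]
grip_width: 0.281
```

Request:
{"fn": "carry_out", "kwargs": {"deltas": [[1,0,0,0,0,0,0],[1,20,0,0,0,0,0],[1,40,0,0,0,0,0],[1,52,0,0,0,0,0],[1,52,0,0,0,0,0]]}}

```text
time_s: 25.98
eef_pos: [616.9, 218.4, 26.6]
ee_rot: [0.012, -0.706, 0.013, 0.708]
force: [0.9, 0.5, -2.0]
grip_width: 0.282
```

Request:
{"fn": "carry_out", "kwargs": {"deltas": [[1,2,0,0,0,0,0],[1,3,0,0,0,0,0],[1,4,0,0,0,0,0],[1,4,0,0,0,0,0],[1,4,0,0,0,0,0]]}}

```text
time_s: 26.6
eef_pos: [617.8, 218.7, 24.1]
ee_rot: [-0.012, 0.707, -0.012, -0.707]
force: [-1.1, -0.1, 3.5]
grip_width: 0.29
```

Request:
{"fn": "carry_out", "kwargs": {"deltas": [[-0.1,0,0,0,0,0,0],[-0.1,0,0,0,0,0,0],[-0.1,0,0,0,0,0,0],[-0.1,-30,0,0,0,0,0],[-0.1,-80,0,0,0,0,0]]}}

```text
time_s: 27.22
eef_pos: [616.7, 218.4, 102.9]
ee_rot: [0.012, -0.706, 0.013, 0.708]
force: [0.4, 0.5, 0.9]
grip_width: 0.547
```

Request:
{"fn": "carry_out", "kwargs": {"deltas": [[-0.1,-50,0,0,0,0,0],[-0.1,-90,0,40,0,0,0],[-0.1,-110,30,90,0,0,0],[-0.1,-120,60,140,0,0,0],[-0.1,-120,60,140,0,0,0]]}}

```text
time_s: 27.85
eef_pos: [473.1, 162.7, 224.6]
ee_rot: [-0.013, 0.707, -0.013, -0.707]
force: [0.1, 0.7, 0.1]
grip_width: 0.549
```

```bash
python3 - <<'E'
from h import *
print(ctrl.sense()['eef_pos'])
t=viewer.capture("top")[120:270,140:480,::-1]; s=viewer.capture("side")[100:390,160:480,::-1]
cv2.imwrite("pics/t5.png",cv2.resize(t,None,fx=2.3,fy=2.3,interpolation=cv2.INTER_CUBIC))
cv2.imwrite("pics/s5.png",cv2.resize(s,None,fx=2,fy=2,interpolation=cv2.INTER_CUBIC))
E
```

```text
[473.07360248 162.73453042 224.56322414]
```

View pics/t5.png

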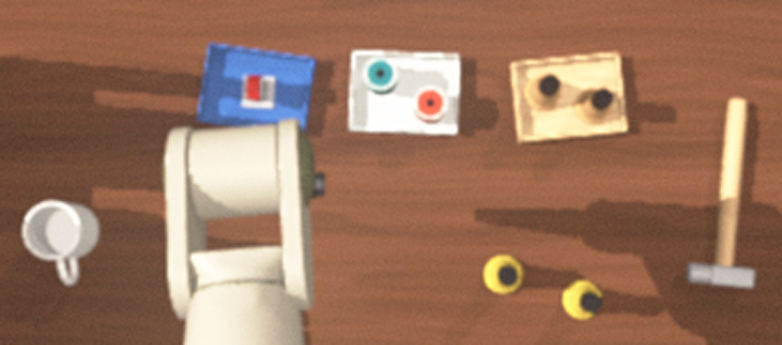

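View pics/s5.png

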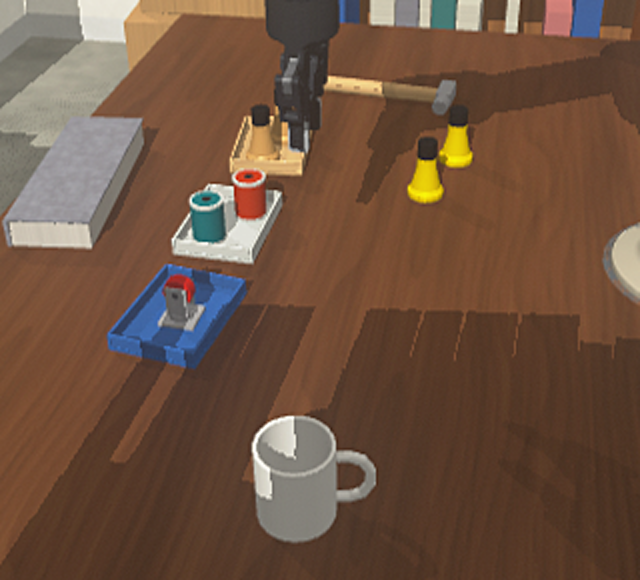

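All five pieces stand upright in their trays: castor at top-crop (257,90), teal at (380,73), rust at (430,102), feet at (549,86) and (601,100). The mug, hammer and yellow lookalikes are where they were.

```bash
python3 -c "
from rig import order; print(order.finish_job())"
```

```text
the job is handed in; nothing more can be done
None
```

The job is handed in at about 28 s of the 115 s allowed, and all five pieces are in their trays. Both feet are in the wooden tray, the rust and teal spools in the white tray, and the castor, wheel up, in the blue tray.

The last top and side pictures show the pieces standing upright inside the tray walls. The gripper hides one foot in the side picture, so for that foot only the top view confirms it. The mug, hammer and yellow lookalikes look unmoved by eye; I did not measure them.

The highest force I read, at the end of each move, was about 9 N, and no check failed or disagreed.

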